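# Put the gluing weight away and hook the case shut

## Robot

A 6-joint arm with a two-finger parallel gripper is mounted at the origin on a cart in front of the work surface, level with it; the furniture and walls round the work are solid. World frame = base frame: x ahead of the robot, y to its left, z up, the work surface at z = 0. Lengths are in m, angles in rad, forces in N, time in s.
With the tool pointing down it reaches from about 0.375 to 0.75 m from the base axis. Payload 9 kg.
Tool frame: the origin (TCP) lies midway between the tips of the shut fingers; the grasp point (between the pads) lies 19 mm behind it (grip_depth is the distance from the TCP to the grasp point, in m); z points along the fingers, y is the line along which they close (so a half turn about z gives the same grasp; the last joint's range is limited). The gripper opens to 85 mm and grips with 20 to 120 N. Pads are 22 mm wide; open, the fingers measure 114 mm over their backs; the gripper's body (76 mm by 85 mm) begins 54 mm behind the grasp point. The pads swing forward as they close: fully open they stand 13 mm farther back than shut.
Start: joints at [-1.533, 0.104, 0.097, 1.564, 0, 1.353], TCP at [0.152, -0.581, 0.231] pointing down, gripper open.
Joint ranges: [-2.99, 2.99], [-0.84, 1.86], [-1.1, 1.16], [-1.84, 2.11], [-1.51, 1.56], [-3.14, 3.14]. Speed limits (rad/s): [2.22, 2.22, 2.57, 3.14, 3.14, 3.14].

## Interface

Orientations are given as a unit quaternion [w, x, y, z].
In Python, from plant import read_state, read_camera, close_job, grip_depth gives the robot as it stands.
- The arm moves only by the tool carry_out, never from a script. Its argument "commands" is a list of rows, each a list of 5 numbers: the opening, from 0 (shut) to 1 (fully open), then the shift along the tool's x, y, z in m, then the turn about the tool's z in degrees. A call has 1 to 5 rows; each row is the pose to reach, as a shift and turn from the pose commanded when the call began, along the tool's axes at that moment; what a row does not reach only later rows make up. A row lasts 1/10 s, in which the tool goes at most 50 mm and 8.59 degrees, less where a joint would pass 70% of its speed; a pose out of reach is approached as far as the arm can. A call with a gripper value outside its range is refused whole. The fingers move at their own pace and stop on an object; the grip force is fixed at half the most. Time passes only in rows, so rows that repeat a pose let the fingers close. It gives the time, the measured TCP pose, the force, the opening and the grip force at its end, in the units of the state.
- read_state(): the state, without advancing time (a new reading comes with each control period).
- read_camera(name): name is "scene" or "top"; returns a dict with "image" (420x560x3 uint8, red, green, blue), "vfov" (degrees; the focal length in pixels is half the picture's height over the tangent of half this angle, whatever the lens; pixels are square), "cx", "cy" (the principal point, pixels), "origin" and "attitude" of the camera in the world. Camera axes: x right, y down, z forward; pixel columns grow to the right and rows downward; lengths in m; the calibration is good to about 2 mm. A picture is of the moment at which its call begins. There is no depth.
- close_job(): hands the job in; it is judged then, once.
The state is a dict: "time_s": time; "joint_positions": joint angles; "qd": joint speeds; "effort": joint torques, N m; "tcp_pos": TCP position; "tcp_rot": TCP orientation; "ft_force": force on the tool from outside, world axes, zero at the start; "ft_torque": the same for the moment, N m; "width": finger opening in m; "grasp_force": force on a finger pad.
Only numpy, scipy, OpenCV 4.12 (cv2) and the standard library are available. Lean on these libraries where they do the work, as an engineer would, in place of code of your own. Each camera call takes 0.05 s, during which the arm holds its last target. There are 200 camera calls.

## Task

Stand the brass gluing weight upright inside the open wooden case and let go of it, then swing the lid fully shut. With the lid shut, swing the brass hook on its front down until it is fully home on its catch pin. Leave the little paint pot and the sanding block where they are.

Things in the scene. Friction and masses are not known exactly. Their poses are not given: they have to be found in the camera images.
- case: Open-topped light wooden case, screwed to the table (does not move). Body 130 deep (its x) x 170 wide (its y) x 85 high, walls and floor 6 thick, so inside 118 x 158, floor at height 6. Origin: centre of the underside. Its -x face is the front, facing roughly to the robot; +y is to the left seen from the robot. A steel catch pin, 6 in diameter, stands 8 out of the middle of the front at height 70. Flat screw lugs, 18 wide, lie on the table at both sides.
- case_lid (a joint): Hinge of the wooden lid (rad): 0 is fully shut, growing as it opens; about 1.57 is upright, stop at 1.95 leaning back. The axis runs along the case's y, at case x = +65, z = 85 mm (top of the rear wall). The lid is a hollow cover 130 x 170 x 25 high, so the shut case is 110 high. It starts open, upright or leaning back. A stiff hinge of 0.3 N m: it stays where it is left, about 3 N at its front edge moves it.
- lid_edge (a point): Middle of the lid's outer top front edge (130 mm from the hinge axis and 25 mm above it when shut). With the lid open this is the upper edge, on the side away from the robot.
- lid_hook (a joint): Pivot of the brass hook on the lid's front face (rad): 0 is fully home, the hook hanging straight down with its notch round the catch pin (stop); about 1.57 has it sticking out sideways to the case's +y (left); stop at 1.95. The pivot axis is along the case's x; with the lid shut the pivot is at case y = 0, z = 98 mm. Lifting on the hook lifts the lid again. Stiff pivot of 0.04 N m: it stays where it is left, about 1 N on the knob turns it.
- hook_knob (a point): Middle of the length of the dark steel finger knob at the hook's end: a round stub 10 mm in diameter and 22 long, on an axis along the case's x, 40 mm from the pivot. With the lid shut it reaches from 7 to 29 mm in front of the front face; hook home, it is at case y = 0, z = 58 mm.
- brass_weight: Turned brass weight with a small head, 27 diameter x 43 high, 0.13 kg, standing on the table either to the right or to the left of the case. The cylindrical body is about 27 wide up to a height of about 30. Origin: centre of its underside; z up along its axis.
- paint_pot: Small white paint pot with a black cap, 35 diameter x 38 high, standing on the table on the other side of the case from the weight. Origin: centre of its underside. Leave it there.
- sanding_block: Brown sanding block, 36 x 66 x 23 high, lying on the table at the left behind the case. Origin: centre of its underside. Leave it there.

How it is judged:
By the outcome, as a careful person would: the job done as asked, in the order asked, and still so for the second after the job is handed in, with the robot touching nothing.
It also fails if it takes over 66 s, if anything falls off the work surface, if the arm or the gripper's body presses on something with over 40 N, if the wrist force passes 120 N, or if a joint passes its speed limit or range.

## Working session

There is one attempt and no reset: what is moved stays moved. The work goes in short steps, Python scripts to look and compute and a tool call to move; the robot and the scene stay as the last step left them, time stands still between calls to the robot, and variables do not carry over. Pictures are saved under pics/ and viewed, at most 10 in all, crops included, and the job is handed in when it is done.

Besides the shell and the picture viewer there is one more tool, called by a JSON object that holds its "method" and its "body", one argument or row to a line. carry_out: Moves the arm, as the interface text tells. Its arguments: {"type":"object","properties":{"commands":{"type":"array","items":{"type":"array","items":{"type":"number"}}}},"required":["commands"]}

```bash
mkdir -p pics; ls; cat > h.py <<'E'
import numpy as np, cv2
from scipy.spatial.transform import Rotation as R
from plant import read_state, read_camera, close_job, grip_depth
def rot(q):
    q=np.array(q,float)
    return q if q.shape==(3,3) else R.from_quat(q[[1,2,3,0]]).as_matrix()
def snap(n,f):
    c=read_camera(n); cv2.imwrite(f'pics/{f}.png',c['image'][:,:,::-1]); return c
def foc(c): return c['image'].shape[0]/2/np.tan(np.radians(c['vfov'])/2)
def ray(c,u,v):
    d=rot(c['attitude'])@np.array([(u-c['cx'])/foc(c),(v-c['cy'])/foc(c),1]); return np.array(c['origin']),d/np.linalg.norm(d)
def plane(c,u,v,z):
    o,d=ray(c,u,v); return o+d*(z-o[2])/d[2]
def proj(c,p):
    q=rot(c['attitude']).T@(np.array(p)-c['origin']); return q[:2]/q[2]*foc(c)+[c['cx'],c['cy']]
def tri(r1,r2):
    A=np.zeros((3,3));b=np.zeros(3)
    for o,d in(r1,r2):
        M=np.eye(3)-np.outer(d,d);A+=M;b+=M@o
    return np.linalg.solve(A,b)
E
python3 - <<'E'
from h import *
for n in('scene','top'):
    c=snap(n,n+'0'); print(n,{k:c[k] for k in c if k!='image'})
print(read_state(),grip_depth)
E
```

```text
pics
scene {'vfov': 51.217548376717986, 'cx': 277.0908431157237, 'cy': 212.6159545083323, 'origin': array([0.20453816, 0.77042967, 0.89249271]), 'attitude': array([ 0.09340787, -0.21143293,  0.88611298, -0.40171491])}
top {'vfov': 55.31951378775876, 'cx': 281.26830455609155, 'cy': 208.13975451658143, 'origin': array([ 0.39904266, -0.06016792,  1.09667038]), 'attitude': array([-0.08046958,  0.72758156, -0.67674499,  0.07852352])}
{'time_s': 0.1, 'joint_positions': array([-1.53271515e+00,  1.04622238e-01,  9.65532805e-02,  1.56391056e+00,
        2.76810025e-05,  1.35312152e+00]), 'qd': array([-0.00061651, -0.00085047,  0.00319545, -0.00099269, -0.000407  ,
        0.00079561]), 'effort': array([ 5.33308194e-03, -5.58211470e+01,  5.04713738e+01,  1.33646216e-02,
       -2.51817091e-04, -2.00776995e-06]), 'tcp_pos': array([ 0.15180669, -0.58017045,  0.23061368]), 'tcp_rot': array([-5.87969634e-04,  9.91834573e-01,  1.27529720e-01,  6.68366587e-05]), 'ft_force': array([ 0.04439515, -0.36607158, -0.53695355]), 'ft_torque': array([ 0.01101425,  0.01644629, -0.08244359]), 'grasp_force': 0.0, 'width': 0.084994465063944} 0.0187
```

View pics/scene0.png

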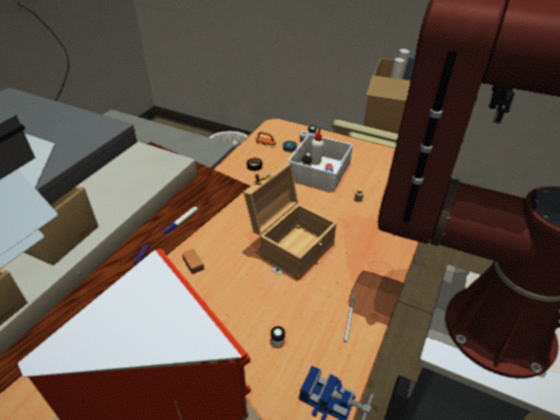

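View pics/top0.png

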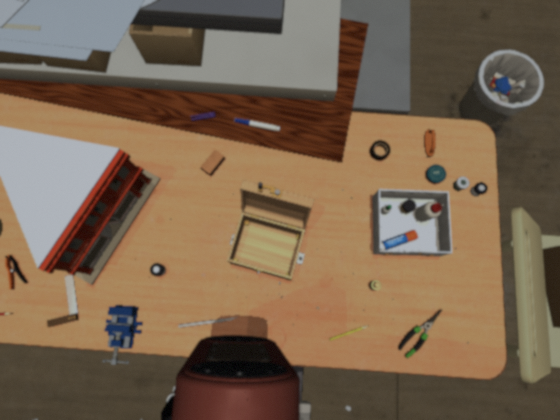

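The top view shows the case at about (268,245) and the open lid above it, with the hook near (262,187). The weight is at about (375,286) and the pot at (157,270). In the scene view the weight is at (359,196) and the case opening is around (297,238). I'll zoom in on both.

```bash
python3 - <<'E'
from h import *
a=cv2.imread('pics/scene0.png')[155:285,235:375]; b=cv2.imread('pics/top0.png')[170:300,215:395]
a=cv2.resize(a,None,fx=4,fy=4,interpolation=cv2.INTER_CUBIC)[:,:]; cv2.imwrite('pics/a.png',a)
b=cv2.resize(b,None,fx=4,fy=4,interpolation=cv2.INTER_CUBIC); cv2.imwrite('pics/b.png',b)
E
```

```text
(no output)
```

View pics/a.png

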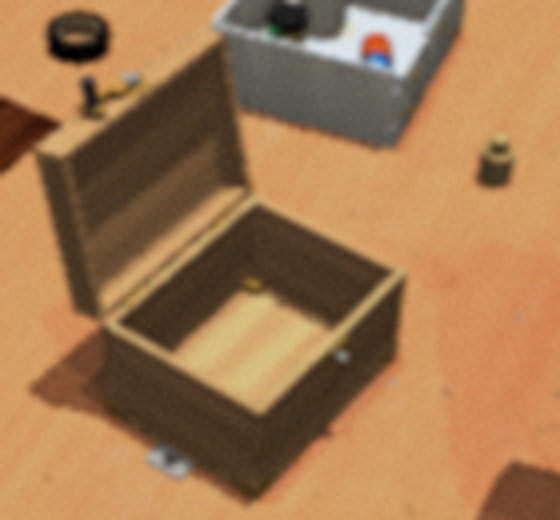

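View pics/b.png

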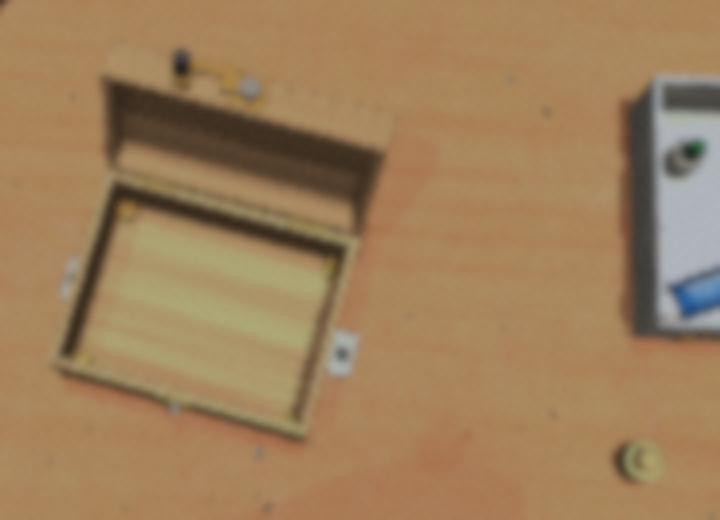

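Crop a (4x, offset 235,155) shows the rim corners at about (262,412), (108,322), (255,200) and (405,272), the knob at (88,92) and the weight at (496,163). Crop b (4x, offset 215,170) shows the rim at (57,365), (303,437), (357,240) and (113,180), the knob at (181,62) and the weight at (641,462).

```bash
cat >> h.py <<'E'
def A(U,V): return 235+(U+.5)/4-.5,155+(V+.5)/4-.5
def B(U,V): return 215+(U+.5)/4-.5,170+(V+.5)/4-.5
E
python3 - <<'E'
from h import *
np.set_printoptions(precision=4,suppress=True)
s=read_camera('scene');t=read_camera('top')
a=[(262,414),(106,322),(255,199),(407,271)]  # FL RL RR FR
b=[(55,366),(112,178),(358,239),(304,439)]
W=[]
for p,q in zip(a,b):
    x=plane(s,*A(*p),.085);y=plane(t,*B(*q),.085);z=tri(ray(s,*A(*p)),ray(t,*B(*q)));print(x[:2],y[:2],z);W.append((x+y)[:2]/2)
W=np.array(W); c=W.mean(0); L=np.array([[-65,85],[65,85],[65,-85],[-65,-85]])/1e3
print('c',c,'sides',np.linalg.norm(np.roll(W,-1,0)-W,axis=1))
M=(W-c).T@L; yaw=np.arctan2(M[1,0]-M[0,1],M[0,0]+M[1,1]);print('yaw',yaw,np.degrees(yaw))
Rz=np.array([[np.cos(yaw),-np.sin(yaw)],[np.sin(yaw),np.cos(yaw)]])
for n,p,q in[('knob',(88,92),(181,62)),('pivot',(132,78),(250,88)),('lidTL',(38,150),(106,76)),('lidTR',(222,38),(384,152)),('pin',(342,354),(174,408)),('weight',(496,145),(643,461))]:
    z=tri(ray(s,*A(*p)),ray(t,*B(*q)));print(n,z,'case',Rz.T@(z[:2]-c),z[2])
# weight by colour mask (non-table saturation) in the two views
for cam,(u0,v0) in((s,(359,196)),(t,(375,285))):
    im=cam['image'][v0-14:v0+14,u0-14:u0+14].astype(float)
    bg=np.median(im.reshape(-1,3),0); m=(np.linalg.norm(im-bg,axis=2)>45).astype(np.uint8)
    n,l,st,ce=cv2.connectedComponentsWithStats(m); k=1+np.argmax(st[1:,4]); print(st[k],ce[k]+[u0-14,v0-14])
    for z in(.015,.02,.043):print(z,plane(cam,*(ce[k]+[u0-14,v0-14]),z))
print([k for k in read_state()['tcp_pos']])
E
```

```text
[0.4862 0.0753] [0.4848 0.0738] [0.4857 0.0742 0.0839]
[0.6121 0.047 ] [0.6076 0.0494] [0.6087 0.0496 0.088 ]
[ 0.5769 -0.112 ] [ 0.5793 -0.1113] [ 0.5781 -0.1116  0.0852]
[ 0.4529 -0.0899] [ 0.4509 -0.0852] [ 0.4511 -0.085   0.0897]
c [ 0.5313 -0.0191] sides [0.1271 0.1629 0.1285 0.1655]
yaw -0.1996087598615883 -11.43673949390936
knob [0.6464 0.0011 0.2315] case [0.1088 0.0426] 0.23153536839688232
pivot [ 0.6367 -0.0385  0.22  ] case [0.1071 0.0019] 0.21999977111400926
lidTL [0.6481 0.0471 0.2138] case [0.1013 0.0881] 0.21379221966919515
lidTR [ 0.6081 -0.1166  0.2115] case [ 0.0946 -0.0803] 0.21146979372597635
pin [ 0.4643 -0.0026  0.0782] case [-0.069   0.0029] 0.07818421682015107
weight [ 0.456  -0.3064  0.0402] case [-0.0169 -0.2965] 0.040162312791787926
[  8   8  11  13 104] [358.3365 196.0385]
0.015 [ 0.4566 -0.3123  0.015 ]
0.02 [ 0.4552 -0.3062  0.02  ]
0.043 [ 0.4486 -0.2778  0.043 ]
[ 7 10  6 10 35] [370.1429 285.4286]
0.015 [ 0.4539 -0.2986  0.015 ]
0.02 [ 0.4536 -0.2975  0.02  ]
0.043 [ 0.4525 -0.2925  0.043 ]
[np.float64(0.1517996316378628), np.float64(-0.5802866406086716), np.float64(0.23083263492224032)]
```

```bash
cat >> h.py <<'E'
C=np.array([.5313,-.0191]); YAW=-.1996
def cw(x,y,z):
    c,s=np.cos(YAW),np.sin(YAW); return np.array([C[0]+c*x-s*y,C[1]+s*x+c*y,z])
def wc(p):
    c,s=np.cos(YAW),np.sin(YAW); d=p[:2]-C; return np.array([c*d[0]+s*d[1],-s*d[0]+c*d[1],p[2]])
def to(*ps,yaw=np.degrees(YAW)):
    st=read_state(); M=rot(st['tcp_rot']); y=np.degrees(np.arctan2(M[1,0],M[0,0]))
    print('t',st['time_s'],'tcp',st['tcp_pos'].round(4),'case',wc(st['tcp_pos']).round(4),'F',st['ft_force'].round(1),'w',round(st['width'],4),'turn',round(-(yaw-y),2))
    for p in ps: print(np.round(M.T@(np.array(p)-st['tcp_pos']),4))
E
python3 -c "
from h import *
to((.456,-.306,.12),(.456,-.306,.001))"
```

```text
t 0.2 tcp [ 0.1518 -0.5803  0.2308] case [-0.2607 -0.6253  0.2308] F [0.3 0.1 0.3] w 0.0854 turn 26.09
[ 0.3637 -0.1883  0.111 ]
[ 0.3637 -0.1882  0.23  ]
```

{"method": "carry_out", "body": {
  "commands": [
    [1, 0.3637, -0.1883, 0.06, 26.1],
    [1, 0.3637, -0.1883, 0.06, 26.1],
    [1, 0.3637, -0.1883, 0.06, 26.1],
    [1, 0.3637, -0.1883, 0.06, 26.1],
    [1, 0.3637, -0.1883, 0.06, 26.1]
  ]
}}

```text
time_s: 0.7
tcp_pos: [0.3345, -0.4155, 0.1952]
tcp_rot: [0.0, 0.995, -0.1, 0.0]
ft_force: [1.5, -0.4, 0.2]
width: 0.0856
grasp_force: 0.0
```

```bash
python3 -c "
from h import *
to((.456,-.306,.12),(.456,-.306,.001))"
```

```text
t 0.7 tcp [ 0.3345 -0.4155  0.1952] case [-0.1144 -0.4275  0.1952] F [ 1.5 -0.4  0.2] w 0.0856 turn -0.08
[ 0.0972 -0.1315  0.0752]
[ 0.0972 -0.1316  0.1942]
```

{"method": "carry_out", "body": {
  "commands": [
    [1, 0.097, -0.1315, 0.1, 0],
    [1, 0.097, -0.1315, 0.1, 0],
    [1, 0.097, -0.1315, 0.1, 0],
    [1, 0.097, -0.1315, 0.1, 0],
    [1, 0.097, -0.1315, 0.1, 0]
  ]
}}

```text
time_s: 1.2
tcp_pos: [0.4554, -0.3027, 0.0918]
tcp_rot: [-0.002, 0.995, -0.098, -0.002]
ft_force: [-0.8, -0.2, -0.3]
width: 0.0853
grasp_force: 0.0
```

```bash
python3 - <<'E'
from h import *
to((.456,-.306,.05),(.456,-.306,.001))
s=snap('scene','s1');t=snap('top','t1')
a=cv2.resize(s['image'][150:250,300:420,::-1],None,fx=4,fy=4,interpolation=cv2.INTER_CUBIC)
b=cv2.resize(t['image'][235:335,330:405,::-1],None,fx=4,fy=4,interpolation=cv2.INTER_CUBIC)
cv2.imwrite('pics/ab1.png',np.hstack([a,b]))
E
```

```text
t 1.2 tcp [ 0.4554 -0.3027  0.0918] case [-0.0182 -0.293   0.0918] F [-0.8 -0.2 -0.3] w 0.0853 turn 0.24
[0.0014 0.0033 0.0418]
[0.0016 0.0035 0.0908]
```

View pics/ab1.png

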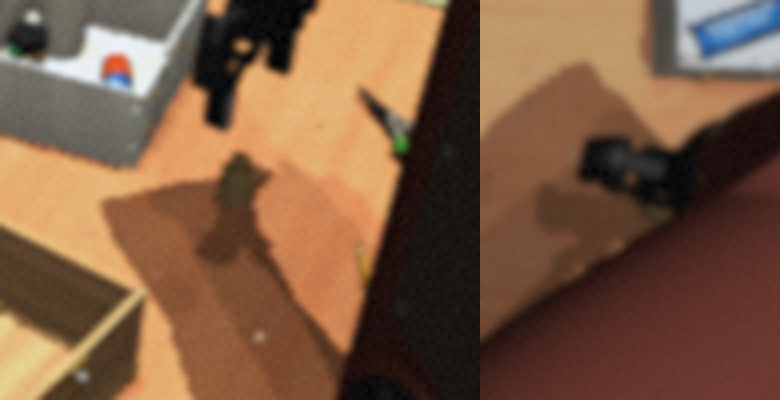

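In the left half, the weight shows at about (236,180) in crop pixels, below the open fingers at (215,110), so the approach is right. I'll go down and grasp.

{"method": "carry_out", "body": {
  "commands": [
    [1, 0.0, 0.003, 0.045, 0],
    [1, 0.0, 0.003, 0.087, 0],
    [1, 0.0, 0.003, 0.087, 0],
    [0.2, 0.0, 0.003, 0.087, 0],
    [0.2, 0.0, 0.003, 0.087, 0]
  ]
}}

```text
time_s: 1.8
tcp_pos: [0.455, -0.3122, 0.0116]
tcp_rot: [0.001, 0.995, -0.1, 0.001]
ft_force: [-0.6, 0.6, -0.1]
width: 0.0591
grasp_force: 0.0
```

{"method": "carry_out", "body": {
  "commands": [
    [0, 0, 0, 0, 0],
    [0, 0, 0, 0, 0],
    [0, 0, 0, 0, 0],
    [0, 0, 0, 0, 0],
    [0, 0, 0, 0, 0]
  ]
}}

```text
time_s: 2.3
tcp_pos: [0.4548, -0.3113, 0.0106]
tcp_rot: [0.001, 0.995, -0.1, 0.001]
ft_force: [-2.6, 1.0, 8.9]
width: 0.0237
grasp_force: 58.7
```

```bash
python3 -c "
from h import *
to(cw(0,0,.02))"
```

```text
t 2.3 tcp [ 0.4548 -0.3113  0.0106] case [-0.017  -0.3016  0.0106] F [-2.6  1.   8.9] w 0.0237 turn 0.0
[ 0.0171 -0.3016 -0.01  ]
```

The width is 23.7 mm and the tool feels an upward force, so the pads are on the shoulder. I'll open, go 10 mm lower and grip again.

{"method": "carry_out", "body": {
  "commands": [
    [0.6, 0, 0, 0, 0],
    [0.6, 0, 0, 0, 0],
    [0.6, 0, 0, 0, 0],
    [0.6, 0, 0, 0.009, 0],
    [0.6, 0, 0, 0.009, 0]
  ]
}}

```text
time_s: 2.8
tcp_pos: [0.4533, -0.3095, -0.0021]
tcp_rot: [-0.001, 0.995, -0.1, -0.001]
ft_force: [-0.2, 0.5, -1.4]
width: 0.0512
grasp_force: 0.0
```

{"method": "carry_out", "body": {
  "commands": [
    [0, 0, 0, 0, 0],
    [0, 0, 0, 0, 0],
    [0, 0, 0, 0, 0],
    [0, 0, 0, 0, 0],
    [0, 0, 0, 0, 0]
  ]
}}

```text
time_s: 3.3
tcp_pos: [0.4543, -0.3107, 0.0002]
tcp_rot: [0.0, 0.995, -0.1, 0.0]
ft_force: [-0.6, 0.2, 6.0]
width: 0.0243
grasp_force: 61.2
```

```bash
python3 -c "
from h import *
to(cw(0,0,.02));print(read_state()['grasp_force'])"
```

```text
t 3.3 tcp [ 4.543e-01 -3.107e-01  2.000e-04] case [-1.760e-02 -3.011e-01  2.000e-04] F [-0.6  0.2  6. ] w 0.0243 turn -0.01
[ 0.0176 -0.3011 -0.0201]
61.23090554821829
```

{"method": "carry_out", "body": {
  "commands": [
    [0, 0, 0, -0.01, 0],
    [0, 0, 0, -0.05, 0],
    [0, 0, 0, -0.09, 0],
    [0, 0, 0, -0.14, 0],
    [0, 0, 0, -0.14, 0]
  ]
}}

```text
time_s: 3.8
tcp_pos: [0.4563, -0.3128, 0.1472]
tcp_rot: [0.003, 0.995, -0.1, 0.004]
ft_force: [0.4, -0.8, -0.7]
width: 0.0241
grasp_force: 59.2
```

```bash
python3 - <<'E'
from h import *
to(cw(0,0,.15));print(read_state()['grasp_force'])
s=snap('scene','s2');p=proj(s,read_state()['tcp_pos']).astype(int);print(p)
t=snap('top','t2')
a=cv2.resize(s['image'][p[1]-50:p[1]+50,p[0]-50:p[0]+50,::-1],None,fx=5,fy=5,interpolation=cv2.INTER_CUBIC)
cv2.imwrite('pics/a2.png',a)
E
```

```text
t 3.8 tcp [ 0.4563 -0.3128  0.1472] case [-0.0153 -0.3027  0.1472] F [ 0.4 -0.8 -0.7] w 0.0241 turn -0.0
[ 0.0153 -0.3027 -0.0045]
59.23802901408635
[364 162]
```

View pics/a2.png

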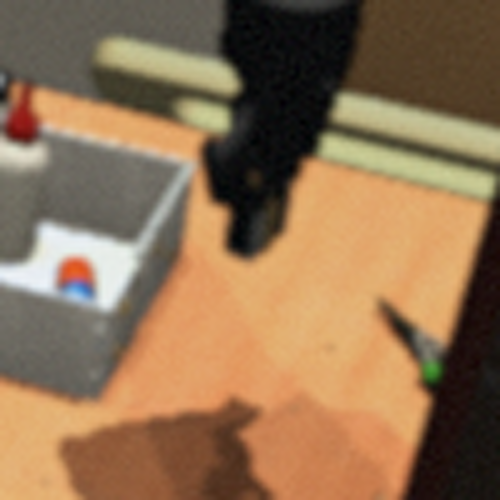

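The weight has left the table and is held between the fingers, around (255,225) in the crop with the grip at 59 N. I'll carry it over the middle of the case.

{"method": "carry_out", "body": {
  "commands": [
    [0, 0.013, -0.3027, -0.004, 0],
    [0, 0.013, -0.3027, -0.004, 0],
    [0, 0.013, -0.3027, -0.004, 0],
    [0, 0.013, -0.3027, -0.004, 0],
    [0, 0.013, -0.3027, -0.004, 0]
  ]
}}

```text
time_s: 4.4
tcp_pos: [0.513, -0.0653, 0.1409]
tcp_rot: [-0.0, 0.995, -0.1, -0.001]
ft_force: [1.8, 0.2, -1.6]
width: 0.0242
grasp_force: 59.4
```

```bash
python3 -c "
from h import *
to(cw(0,0,.15))"
```

```text
t 4.4 tcp [ 0.513  -0.0653  0.1409] case [-0.0088 -0.0489  0.1409] F [ 1.8  0.2 -1.6] w 0.0242 turn -0.03
[ 0.0087 -0.0489 -0.0091]
```

{"method": "carry_out", "body": {
  "commands": [
    [0, 0.008, -0.049, 0, 0],
    [0, 0.008, -0.049, 0.04, 0],
    [0, 0.008, -0.049, 0.08, 0],
    [0, 0.008, -0.049, 0.11, 0],
    [0, 0.008, -0.049, 0.11, 0]
  ]
}}

```text
time_s: 4.9
tcp_pos: [0.5266, -0.0196, 0.0265]
tcp_rot: [-0.001, 0.995, -0.1, -0.005]
ft_force: [-1.7, 0.1, -2.3]
width: 0.0242
grasp_force: 59.4
```

```bash
python3 -c "
from h import *
to(cw(0,0,.0075))"
```

```text
t 4.9 tcp [ 0.5266 -0.0196  0.0265] case [-0.0045 -0.0014  0.0265] F [-1.7  0.1 -2.3] w 0.0242 turn 0.01
[ 0.0047 -0.0014  0.019 ]
```

{"method": "carry_out", "body": {
  "commands": [
    [0, 0, 0, 0.007, 0],
    [0, 0, 0, 0.014, 0],
    [0, 0, 0, 0.014, 0],
    [0, 0, 0, 0.014, 0],
    [0, 0, 0, 0.014, 0]
  ]
}}

```text
time_s: 5.4
tcp_pos: [0.5322, -0.0214, 0.0197]
tcp_rot: [0.0, 0.995, -0.1, 0.001]
ft_force: [0.6, -0.2, -1.0]
width: 0.0241
grasp_force: 59.5
```

{"method": "carry_out", "body": {
  "commands": [
    [0, 0, 0, 0.005, 0],
    [0, 0, 0, 0.01, 0],
    [0, 0, 0, 0.01, 0],
    [0, 0, 0, 0.01, 0],
    [0, 0, 0, 0.01, 0]
  ]
}}

```text
time_s: 5.9
tcp_pos: [0.5316, -0.0212, 0.0088]
tcp_rot: [0.0, 0.995, -0.1, 0.0]
ft_force: [-0.1, 0.5, -2.0]
width: 0.024
grasp_force: 59.5
```

{"method": "carry_out", "body": {
  "commands": [
    [0, 0, 0, 0.001, 0],
    [0, 0, 0, 0.002, 0],
    [0, 0, 0, 0.002, 0],
    [0, 0, 0, 0.002, 0]
  ]
}}

```text
time_s: 6.3
tcp_pos: [0.5316, -0.0212, 0.0068]
tcp_rot: [0.0, 0.995, -0.1, -0.0]
ft_force: [-0.0, -0.0, -2.6]
width: 0.0243
grasp_force: 59.5
```

{"method": "carry_out", "body": {
  "commands": [
    [0, 0, 0, 0.001, 0],
    [0, 0, 0, 0.0015, 0],
    [0, 0, 0, 0.0015, 0]
  ]
}}

```text
time_s: 6.6
tcp_pos: [0.5317, -0.0212, 0.0061]
tcp_rot: [0.0, 0.995, -0.1, 0.0]
ft_force: [-3.4, 1.0, 7.6]
width: 0.024
grasp_force: 62.6
```

Contact with the floor. Release with a part opening, then retreat upward.

{"method": "carry_out", "body": {
  "commands": [
    [0.5, 0, 0, -0.001, 0],
    [0.6, 0, 0, -0.001, 0],
    [0.6, 0, 0, -0.001, 0],
    [0.6, 0, 0, -0.001, 0],
    [0.6, 0, 0, -0.001, 0]
  ]
}}

```text
time_s: 7.1
tcp_pos: [0.5315, -0.0212, 0.0062]
tcp_rot: [0.0, 0.995, -0.1, -0.0]
ft_force: [0.2, 0.1, 0.0]
width: 0.0513
grasp_force: 0.0
```

{"method": "carry_out", "body": {
  "commands": [
    [0.6, 0, 0, -0.02, 0],
    [0.6, 0, 0, -0.06, 0],
    [0.6, 0, 0, -0.11, 0],
    [0.6, 0, 0, -0.16, 0],
    [0.6, 0, 0, -0.16, 0]
  ]
}}

```text
time_s: 7.6
tcp_pos: [0.535, -0.0221, 0.174]
tcp_rot: [0.001, 0.995, -0.1, 0.005]
ft_force: [0.5, 0.0, 0.2]
width: 0.051
grasp_force: 0.0
```

```bash
python3 - <<'E'
from h import *
to(cw(.02,-.2,.3),cw(.14,-.2,.3),cw(.165,-.045,.30),cw(.165,-.045,.17))
s=snap('scene','s3')
a=cv2.resize(s['image'][155:285,225:375,::-1],None,fx=4,fy=4,interpolation=cv2.INTER_CUBIC)
cv2.imwrite('pics/a3.png',a)
E
```

```text
t 7.6 tcp [ 0.535  -0.0221  0.174 ] case [ 0.0042 -0.0022  0.174 ] F [0.5 0.  0.2] w 0.051 turn 0.0
[ 0.0172  0.1979 -0.1256]
[ 0.1371  0.1979 -0.1243]
[ 0.1621  0.0429 -0.1242]
[0.1607 0.0428 0.0058]
```

View pics/a3.png

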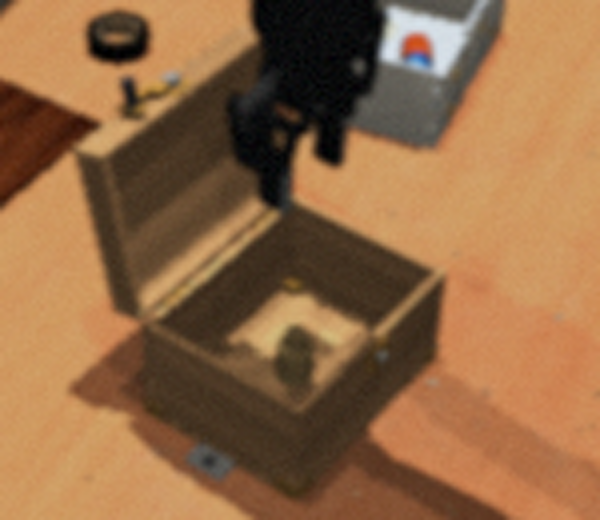

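The weight stands upright on the case floor at about (295,355) in the crop, and the lid hasn't moved. Next I'll take the shut fingers up and over behind the lid, clear of the hook.

{"method": "carry_out", "body": {
  "commands": [
    [0, 0, 0, -0.05, 0],
    [0, 0, 0, -0.1, 0],
    [0, 0.02, 0.043, -0.125, 0],
    [0, 0.06, 0.043, -0.125, 0],
    [0, 0.11, 0.043, -0.125, 0]
  ]
}}

```text
time_s: 8.15
tcp_pos: [0.6309, -0.0865, 0.2925]
tcp_rot: [0.0, 0.995, -0.101, 0.001]
ft_force: [0.6, -0.4, 1.2]
width: 0.0002
grasp_force: 0.0
```

```bash
python3 - <<'E'
from h import *
to(cw(.158,-.045,.29),cw(.158,-.045,.172))
E
```

```text
t 8.15 tcp [ 0.6309 -0.0865  0.2925] case [ 0.111  -0.0463  0.2925] F [ 0.6 -0.4  1.2] w 0.0002 turn -0.11
[ 0.047  -0.0014  0.0026]
[ 0.0467 -0.0014  0.1206]
```

{"method": "carry_out", "body": {
  "commands": [
    [0, 0.047, 0, 0.003, 0],
    [0, 0.047, 0, 0.003, 0],
    [0, 0.047, 0, 0.04, 0],
    [0, 0.047, 0, 0.08, 0],
    [0, 0.047, 0, 0.12, 0]
  ]
}}

```text
time_s: 8.65
tcp_pos: [0.6753, -0.094, 0.169]
tcp_rot: [-0.0, 0.995, -0.1, -0.0]
ft_force: [0.7, 0.1, -0.9]
width: -0.0001
grasp_force: 0.0
```

{"method": "carry_out", "body": {
  "commands": [
    [0, 0, 0, 0, 0],
    [0, 0, 0, 0, 0]
  ]
}}

```text
time_s: 8.85
tcp_pos: [0.6751, -0.094, 0.1715]
tcp_rot: [-0.0, 0.995, -0.1, -0.001]
ft_force: [0.1, -0.2, 1.4]
width: -0.0
grasp_force: 0.0
```

```bash
python3 - <<'E'
from h import *
# corner C=TCP-(.013,0) on lid outer face (-r,h)
r,h=.105,.025
P=[]
for th in np.arange(1.7,-.01,-.1):
    P.append(cw(.065-r*np.cos(th)+h*np.sin(th)+.012,-.045,.085+r*np.sin(th)+h*np.cos(th)))
to(*P)
E
```

```text
t 8.85 tcp [ 0.6751 -0.094   0.1715] case [ 0.1558 -0.0449  0.1715] F [ 0.1 -0.2  1.4] w -0.0 turn -0.0
[-0.0405  0.0001 -0.0143]
[-0.0507  0.0001 -0.0176]
[-0.0613  0.0001 -0.0199]
[-0.072   0.0001 -0.0211]
[-0.0828  0.0001 -0.0212]
[-0.0935  0.0001 -0.0203]
[-1.041e-01  1.000e-04 -1.820e-02]
[-1.145e-01  1.000e-04 -1.520e-02]
[-1.245e-01  1.000e-04 -1.110e-02]
[-1.34e-01  1.00e-04 -6.00e-03]
[-1.43e-01  1.00e-04 -0.00e+00]
[-1.513e-01  1.000e-04  6.800e-03]
[-1.589e-01  1.000e-04  1.450e-02]
[-1.657e-01  1.000e-04  2.290e-02]
[-1.716e-01  1.000e-04  3.190e-02]
[-1.766e-01  1.000e-04  4.140e-02]
[-1.807e-01  1.000e-04  5.140e-02]
[-1.837e-01  1.000e-04  6.180e-02]
```

{"method": "carry_out", "body": {
  "commands": [
    [0, -0.02, 0, -0.007, 0],
    [0, -0.04, 0, -0.014, 0],
    [0, -0.05, 0, -0.0175, 0],
    [0, -0.061, 0, -0.02, 0],
    [0, -0.072, 0, -0.021, 0]
  ]
}}

```text
time_s: 9.35
tcp_pos: [0.607, -0.0806, 0.1972]
tcp_rot: [0.001, 0.995, -0.1, 0.004]
ft_force: [3.5, 0.8, 2.1]
width: 0.0001
grasp_force: 1.6
```

{"method": "carry_out", "body": {
  "commands": [
    [0, -0.011, 0, 0, 0],
    [0, -0.0215, 0, 0.001, 0],
    [0, -0.032, 0, 0.003, 0],
    [0, -0.0425, 0, 0.006, 0],
    [0, -0.0525, 0, 0.01, 0]
  ]
}}

```text
time_s: 9.85
tcp_pos: [0.5557, -0.0703, 0.1873]
tcp_rot: [0.001, 0.995, -0.1, 0.004]
ft_force: [0.7, 0.3, 3.8]
width: -0.0002
grasp_force: 1.5
```

```bash
python3 - <<'E'
from h import *
r,h=.105,.025
to(*[cw(.065-r*np.cos(th)+h*np.sin(th)+.012,-.045,.085+r*np.sin(th)+h*np.cos(th)) for th in np.arange(.9,-.01,-.1)])
s=snap('scene','s4')
a=cv2.resize(s['image'][125:285,225:395,::-1],None,fx=3.5,fy=3.5,interpolation=cv2.INTER_CUBIC)
cv2.imwrite('pics/a4.png',a)
E
```

```text
t 9.85 tcp [ 0.5557 -0.0703  0.1873] case [ 0.0341 -0.0453  0.1873] F [0.7 0.3 3.8] w -0.0002 turn -0.01
[-0.0028 -0.0003  0.0045]
[-0.0124 -0.0003  0.0095]
[-0.0214 -0.0003  0.0154]
[-0.0298 -0.0003  0.0222]
[-0.0375 -0.0004  0.0298]
[-0.0443 -0.0004  0.0381]
[-0.0503 -0.0004  0.0471]
[-0.0554 -0.0004  0.0566]
[-0.0596 -0.0004  0.0665]
[-0.0627 -0.0004  0.0769]
```

View pics/a4.png

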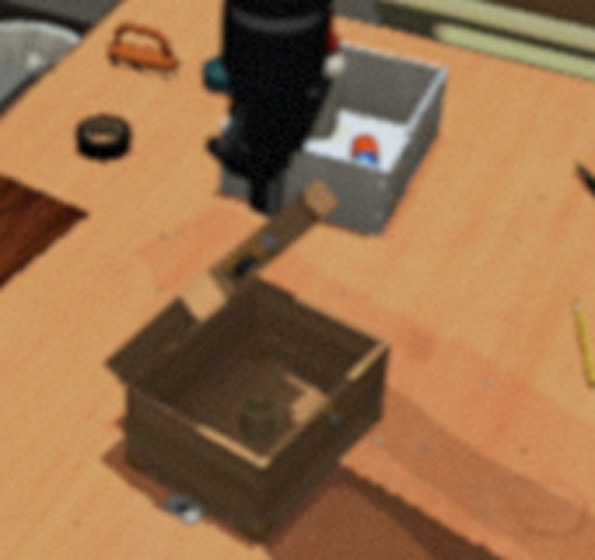

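The lid is following the finger and is about half shut, with its front edge running from (205,300) to (320,200) in the crop. The weight is still upright at (258,415). I'll keep pushing.

{"method": "carry_out", "body": {
  "commands": [
    [0, -0.009, 0, 0.008, 0],
    [0, -0.018, 0, 0.015, 0],
    [0, -0.027, 0, 0.022, 0],
    [0, -0.035, 0, 0.03, 0],
    [0, -0.042, 0, 0.038, 0]
  ]
}}

```text
time_s: 10.4
tcp_pos: [0.5142, -0.0619, 0.1478]
tcp_rot: [0.001, 0.995, -0.1, 0.002]
ft_force: [0.7, -0.2, 2.7]
width: -0.0001
grasp_force: 1.1
```

{"method": "carry_out", "body": {
  "commands": [
    [0, -0.006, 0, 0.009, 0],
    [0, -0.011, 0, 0.018, 0],
    [0, -0.015, 0, 0.027, 0],
    [0, -0.018, 0, 0.033, 0],
    [0, -0.019, 0, 0.036, 0]
  ]
}}

```text
time_s: 10.9
tcp_pos: [0.4947, -0.0578, 0.1097]
tcp_rot: [0.0, 0.995, -0.1, 0.001]
ft_force: [-4.6, 3.3, 27.6]
width: -0.0002
grasp_force: 13.6
```

{"method": "carry_out", "body": {
  "commands": [
    [0, 0, 0, 0.002, 0],
    [0, 0, 0, 0.004, 0],
    [0, 0, 0, 0.004, 0]
  ]
}}

```text
time_s: 11.2
tcp_pos: [0.4948, -0.0578, 0.1094]
tcp_rot: [0.001, 0.995, -0.1, 0.001]
ft_force: [-17.2, 5.1, 41.9]
width: -0.0
grasp_force: 21.0
```

The lid is fully shut: the tip stopped at z = 0.109. I'll back off straight away and look at the hook.

{"method": "carry_out", "body": {
  "commands": [
    [0, 0, 0, -0.02, 0],
    [0, 0, 0, -0.06, 0],
    [0, -0.04, 0.03, -0.1, 0],
    [0, -0.04, 0.07, -0.12, 0],
    [0, -0.04, 0.12, -0.12, 0]
  ]
}}

```text
time_s: 11.7
tcp_pos: [0.4323, -0.1634, 0.2281]
tcp_rot: [0.001, 0.995, -0.098, 0.002]
ft_force: [2.3, -1.3, -0.7]
width: -0.0
grasp_force: 0.0
```

{"method": "carry_out", "body": {
  "commands": [
    [0, 0, 0.05, 0, 0],
    [0, 0, 0.05, 0, 0]
  ]
}}

```text
time_s: 11.9
tcp_pos: [0.4208, -0.2166, 0.224]
tcp_rot: [0.001, 0.995, -0.103, -0.0]
ft_force: [-0.4, 0.6, 0.5]
width: 0.0001
grasp_force: 0.0
```

```bash
python3 - <<'E'
from h import *
to()
s=snap('scene','s5');t=snap('top','t5')
a=cv2.resize(s['image'][185:285,245:345,::-1],None,fx=4,fy=4,interpolation=cv2.INTER_CUBIC)
b=cv2.resize(t['image'][205:305,220:320,::-1],None,fx=4,fy=4,interpolation=cv2.INTER_CUBIC)
cv2.imwrite('pics/ab5.png',np.hstack([a,b]))
E
```

```text
t 11.9 tcp [ 0.4208 -0.2166  0.224 ] case [-0.0692 -0.2155  0.224 ] F [-0.4  0.6  0.5] w 0.0001 turn -0.35
```

View pics/ab5.png

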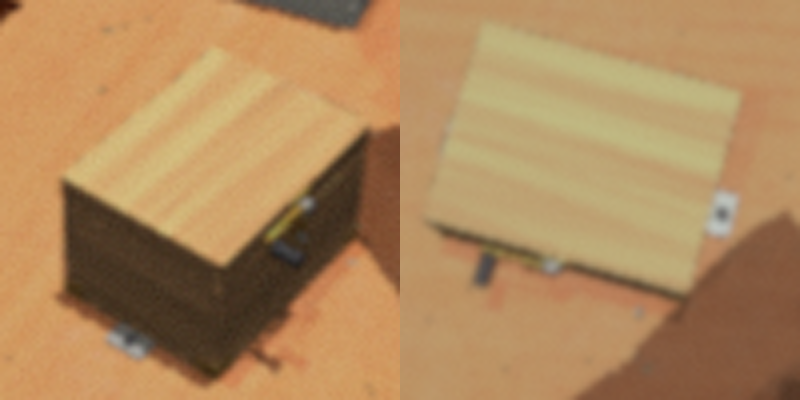

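The lid is down flush. The knob is at (286,251) in the left crop and at (85,269) within the right crop, and the pivot is at (307,204) and (152,265). I'll triangulate the knob and refine the case pose from the lid corners.

```bash
python3 - <<'E'
from h import *
s=read_camera('scene');t=read_camera('top')
a=lambda U,V:(245+(U+.5)/4-.5,185+(V+.5)/4-.5)
b=lambda U,V:(220+(U+.5)/4-.5,205+(V+.5)/4-.5)
for n,p,q in[('knob',(286,251),(85,269)),('pivot',(307,204),(152,265)),('FL',(220,268),(28,223)),('RL',(63,179),(80,24)),('RR',(212,46),(342,92)),('FR',(370,128),(290,298))]:
    z=tri(ray(s,*a(*p)),ray(t,*b(*q))); print(n,z.round(4),'case',wc(z).round(4), 'plane .11:',wc(plane(s,*a(*p),.11)).round(4),wc(plane(t,*b(*q),.11)).round(4))
to(cw(-.086,.044,.2),cw(-.086,.044,.11))
E
```

```text
knob [0.4595 0.0383 0.102 ] case [-0.0817  0.0421  0.102 ] plane .11: [-0.0856  0.0489  0.11  ] [-0.0822  0.0411  0.11  ]
pivot [ 0.4637 -0.0029  0.1057] case [-0.0695  0.0024  0.1057] plane .11: [-0.0725  0.006   0.11  ] [-0.0689  0.0025  0.11  ]
FL [0.4862 0.0757 0.1082] case [-0.063   0.084   0.1082] plane .11: [-0.062   0.0861  0.11  ] [-0.0648  0.0828  0.11  ]
RL [0.6099 0.0546 0.1133] case [0.0624 0.0878 0.1133] plane .11: [0.0644 0.085  0.11  ] [0.0633 0.0884 0.11  ]
RR [ 0.5795 -0.1118  0.1142] case [ 0.0656 -0.0813  0.1142] plane .11: [ 0.0694 -0.0854  0.11  ] [ 0.0657 -0.0818  0.11  ]
FR [ 0.4514 -0.0881  0.1079] case [-0.0646 -0.0834  0.1079] plane .11: [-0.065 -0.081  0.11 ] [-0.0655 -0.0837  0.11  ]
t 12.1 tcp [ 0.4222 -0.2109  0.224 ] case [-0.0689 -0.2096  0.224 ] F [0.2 0.8 0.5] w 0.0002 turn 0.02
[-0.017  -0.2536  0.0241]
[-0.0169 -0.2536  0.1141]
```

{"method": "carry_out", "body": {
  "commands": [
    [0, -0.017, -0.05, 0, 0],
    [0, -0.017, -0.1, 0, 0],
    [0, -0.017, -0.15, 0, 0],
    [0, -0.017, -0.2, 0.02, 0],
    [0, -0.017, -0.25, 0.05, 0]
  ]
}}

```text
time_s: 12.6
tcp_pos: [0.4532, 0.0279, 0.1823]
tcp_rot: [0.0, 0.995, -0.098, 0.002]
ft_force: [1.4, -1.1, -0.7]
width: -0.0001
grasp_force: 0.0
```

{"method": "carry_out", "body": {
  "commands": [
    [0, 0, 0, 0, 0],
    [0, 0, 0, 0, 0]
  ]
}}

```text
time_s: 12.8
tcp_pos: [0.4519, 0.0266, 0.181]
tcp_rot: [0.0, 0.995, -0.097, -0.001]
ft_force: [-0.2, -0.7, -0.4]
width: 0.0001
grasp_force: 0.0
```

```bash
sed -i 's/^C=.*YAW=/C=np.array([.5316,-.0174]); YAW=/' h.py; python3 - <<'E'
from h import *
P=[cw(-.086,.053,.112)]
for f in np.arange(1.6,.3,-.15): P.append(cw(-.086,.04*np.sin(f)+.005*np.cos(f)+.0135,.098-.04*np.cos(f)+.005*np.sin(f)))
to(*P)
E
```

```text
t 12.8 tcp [0.4519 0.0266 0.181 ] case [-0.0868  0.0273  0.181 ] F [-0.2 -0.7 -0.4] w 0.0001 turn 0.28
[ 0.0011 -0.0257  0.069 ]
[ 0.0011 -0.026   0.0768]
[ 0.0011 -0.0265  0.0828]
[ 0.0011 -0.0261  0.0888]
[ 0.0011 -0.0248  0.0947]
[ 0.0011 -0.0226  0.1004]
[ 0.0011 -0.0196  0.1056]
[ 0.0011 -0.0158  0.1103]
[ 0.001  -0.0114  0.1144]
[ 0.001  -0.0064  0.1179]
```

{"method": "carry_out", "body": {
  "commands": [
    [0, 0.001, -0.024, 0, 0],
    [0, 0.001, -0.024, 0.035, 0],
    [0, 0.001, -0.024, 0.069, 0],
    [0, 0.001, -0.024, 0.069, 0],
    [0, 0.001, -0.024, 0.069, 0]
  ]
}}

```text
time_s: 13.3
tcp_pos: [0.4574, 0.0425, 0.1135]
tcp_rot: [-0.002, 0.995, -0.097, 0.0]
ft_force: [-0.6, 0.4, -0.1]
width: -0.0
grasp_force: 0.0
```

{"method": "carry_out", "body": {
  "commands": [
    [0, 0, 0, 0.005, 0],
    [0, 0, 0, 0.01, 0],
    [0, 0, 0, 0.015, 0],
    [0, 0, 0, 0.02, 0],
    [0, 0, 0, 0.02, 0]
  ]
}}

```text
time_s: 13.8
tcp_pos: [0.4571, 0.0432, 0.0918]
tcp_rot: [-0.002, 0.995, -0.097, -0.0]
ft_force: [0.3, -0.0, 0.7]
width: -0.0002
grasp_force: 0.0
```

```bash
python3 - <<'E'
from h import *
P=[]
for f in np.arange(1.3,.3,-.15): P.append(cw(-.086,.04*np.sin(f)+.005*np.cos(f)+.0135,.098-.04*np.cos(f)+.005*np.sin(f)))
to(*P)
E
```

```text
t 13.8 tcp [0.4571 0.0432 0.0918] case [-0.0851  0.0446  0.0918] F [ 0.3 -0.   0.7] w -0.0002 turn 0.34
[-0.0009 -0.0088 -0.0003]
[-0.0009 -0.0075  0.0056]
[-0.0009 -0.0052  0.0112]
[-0.0009 -0.0022  0.0164]
[-0.0009  0.0016  0.0212]
[-0.0009  0.006   0.0253]
[-0.001   0.011   0.0286]
```

{"method": "carry_out", "body": {
  "commands": [
    [0, -0.001, -0.003, 0.006, 0],
    [0, -0.001, -0.004, 0.011, 0],
    [0, -0.001, -0.002, 0.0165, 0],
    [0, -0.001, 0.0016, 0.021, 0],
    [0, -0.001, 0.0016, 0.021, 0]
  ]
}}

```text
time_s: 14.3
tcp_pos: [0.4556, 0.0416, 0.0705]
tcp_rot: [-0.002, 0.995, -0.097, -0.0]
ft_force: [-0.3, -0.3, 0.6]
width: -0.0001
grasp_force: 0.0
```

```bash
cat >> h.py <<'E'
def knob():
    out=[]
    for n,p in(('scene',cw(-.09,.03,.08)),('top',cw(-.09,.03,.08))):
        c=read_camera(n); u,v=proj(c,p).astype(int); im=c['image'][v-22:v+22,u-22:u+22].astype(int)
        m=((im.max(2)<75)).astype(np.uint8); k,l,st,ce=cv2.connectedComponentsWithStats(m)
        print(n,[(st[i,4],(ce[i]+[u-22,v-22]).round(1)) for i in range(1,k) if st[i,4]>6])
E
python3 - <<'E'
from h import *
to()
knob()
c=read_camera('scene')
for f in(0,.3,.6,.9,1.2): print(f,proj(c,cw(-.083,.04*np.sin(f),.098-.04*np.cos(f))).round(1))
E
```

```text
t 14.3 tcp [0.4556 0.0416 0.0705] case [-0.0862  0.0428  0.0705] F [-0.3 -0.3  0.6] w -0.0001 turn 0.32
scene [(np.int32(961), array([313.7, 248.3]))]
top [(np.int32(544), array([245. , 276.1]))]
0 [324.2 250.7]
0.3 [321.8 252.8]
0.6 [319.6 253.7]
0.9 [317.9 253.5]
1.2 [316.8 252. ]
```

{"method": "carry_out", "body": {
  "commands": [
    [0, 0, 0.003, 0.004, 0],
    [0, 0, 0.006, 0.008, 0],
    [0, 0, 0.008, 0.013, 0],
    [0, 0, 0.01, 0.018, 0],
    [0, 0, 0.012, 0.02, 0]
  ]
}}

```text
time_s: 14.95
tcp_pos: [0.4533, 0.0301, 0.0506]
tcp_rot: [-0.002, 0.995, -0.097, -0.0]
ft_force: [-1.4, 1.3, 1.1]
width: -0.0003
grasp_force: 0.5
```

{"method": "carry_out", "body": {
  "commands": [
    [0, 0, 0.003, 0, 0],
    [0, 0, 0.006, 0, 0],
    [0, 0, 0.008, 0, 0],
    [0, 0, 0.01, 0, 0],
    [0, 0, 0.01, 0, 0]
  ]
}}

```text
time_s: 15.45
tcp_pos: [0.4513, 0.02, 0.0511]
tcp_rot: [-0.002, 0.995, -0.097, -0.0]
ft_force: [-4.2, 0.2, -1.6]
width: 0.0002
grasp_force: 0.4
```

```bash
python3 -c "
from h import *
to()"
```

```text
t 15.45 tcp [0.4513 0.02   0.0511] case [-0.0861  0.0208  0.0511] F [-4.2  0.2 -1.6] w 0.0002 turn 0.31
```

{"method": "carry_out", "body": {
  "commands": [
    [0, 0, 0.0015, 0, 0],
    [0, 0, 0.003, 0, 0],
    [0, 0, 0.003, 0, 0]
  ]
}}

```text
time_s: 15.75
tcp_pos: [0.4518, 0.017, 0.0516]
tcp_rot: [-0.002, 0.995, -0.097, 0.001]
ft_force: [-0.1, 0.7, 0.3]
width: 0.0001
grasp_force: 0.2
```

{"method": "carry_out", "body": {
  "commands": [
    [0, 0, 0.0015, 0, 0],
    [0, 0, 0.003, 0, 0],
    [0, 0, 0.003, 0, 0]
  ]
}}

```text
time_s: 16.05
tcp_pos: [0.4514, 0.0153, 0.0517]
tcp_rot: [-0.003, 0.995, -0.096, 0.001]
ft_force: [0.2, 8.0, 0.8]
width: 0.0001
grasp_force: 4.6
```

{"method": "carry_out", "body": {
  "commands": [
    [0, 0, 0.001, 0, 0],
    [0, 0, 0.002, 0, 0],
    [0, 0, 0.002, 0, 0]
  ]
}}

```text
time_s: 16.35
tcp_pos: [0.4511, 0.0147, 0.0517]
tcp_rot: [-0.005, 0.995, -0.096, 0.001]
ft_force: [0.4, 16.9, 2.6]
width: -0.0003
grasp_force: 8.1
```

{"method": "carry_out", "body": {
  "commands": [
    [0, 0, -0.01, 0, 0],
    [0, 0, -0.04, 0, 0],
    [0, 0, -0.08, -0.02, 0],
    [0, 0, -0.12, -0.06, 0],
    [0, 0, -0.17, -0.1, 0]
  ]
}}

```text
time_s: 16.85
tcp_pos: [0.4664, 0.0754, 0.121]
tcp_rot: [-0.018, 0.997, -0.07, 0.002]
ft_force: [1.3, -0.1, -0.2]
width: 0.0002
grasp_force: 0.0
```

```bash
python3 - <<'E'
from h import *
to()
s=snap('scene','s6');t=snap('top','t6')
for f in(0,.15,.3,.6): print(f,proj(s,cw(-.083,.04*np.sin(f),.098-.04*np.cos(f))).round(1),proj(t,cw(-.083,.04*np.sin(f),.098-.04*np.cos(f))).round(1))
a=cv2.resize(s['image'][215:275,285:345,::-1],None,fx=7,fy=7,interpolation=cv2.INTER_CUBIC)
b=cv2.resize(t['image'][235:295,240:292,::-1],None,fx=7,fy=7,interpolation=cv2.INTER_CUBIC)
cv2.imwrite('pics/ab6.png',np.hstack([a,b]))
E
```

```text
t 16.85 tcp [0.4664 0.0754 0.121 ] case [-0.0823  0.078   0.121 ] F [ 1.3 -0.1 -0.2] w 0.0002 turn 3.36
0 [324.2 250.7] [257.4 277.8]
0.15 [323.  251.8] [255.2 277.1]
0.3 [321.8 252.8] [252.9 276.5]
0.6 [319.6 253.7] [248.8 275.2]
```

View pics/ab6.png

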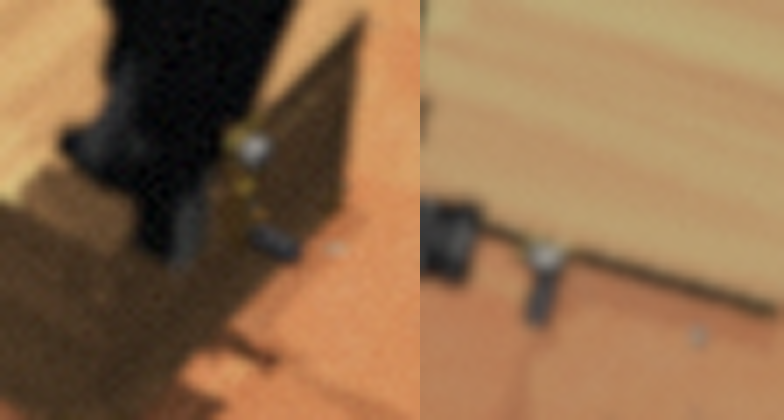

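The hook hangs straight down. The knob is at scene (323.9,249.7) and top (257.1,277.9), which matches the predicted home position (φ=0), and it stopped firmly at 17 N. The lid is flush. I'll retreat clear of everything.

{"method": "carry_out", "body": {
  "commands": [
    [0, 0, 0, -0.04, 0],
    [0, 0, 0, -0.08, 0],
    [0, 0, 0, -0.12, 0],
    [0, 0, 0, -0.12, 0],
    [0, 0, 0, -0.12, 0]
  ]
}}

```text
time_s: 17.45
tcp_pos: [0.466, 0.0702, 0.2399]
tcp_rot: [-0.018, 0.997, -0.071, 0.002]
ft_force: [-0.3, -1.0, -0.2]
width: -0.0001
grasp_force: 0.0
```

```bash
python3 - <<'E'
from h import *
to()
t=read_camera('top')['image'].astype(int); z=cv2.imread('pics/top0.png')[:,:,::-1].astype(int)
for n,(u,v) in dict(pot=(157,270),block=(213,162)).items(): print(n,np.abs(t-z)[v-14:v+14,u-14:u+14].mean())
s=read_camera('scene')['image'][215:275,310:345]; m=(s.max(2)<75)&(np.arange(35)[None]<25); print('dark',np.argwhere(m[:, :]).mean(0)[::-1]+[310,215] if m.any() else None)
print(close_job())
E
```

```text
t 17.45 tcp [0.466  0.0702 0.2399] case [-0.0817  0.0729  0.2399] F [-0.3 -1.  -0.2] w -0.0001 turn 3.27
pot 60.68622448979592
block 15.363095238095237
dark [321.65820312 243.62695312]
the job is handed in; nothing more can be done
None
```

The weight is upright in the case, the lid is fully shut and the hook is home on its catch pin, handed in at about 17.5 s. Two caveats: the fingertips briefly pressed the lid with about 42 N as it closed, and my final image check couldn't confirm the paint pot and sanding block. The pot's patch had changed a lot, possibly from the arm or its shadow, and the block's slightly; no move went near either.

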